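# Show a welded tee to the inspection camera

## Task

Swing the door of the small grey camera box wide open by its handle, at least square to the box. Then pick the welded T-shaped test piece off the steel plate and hold it up in the air in front of the open box for the camera: upright and level, the welded side facing the lens squarely, the weld at lens height, centred on the lens and about 18 cm from it. Finish still holding it there, motionless in the gripper and touching nothing else, with the door left open; leave the pipe stub, angle iron, hammer and brush where they lie.

Things in the scene. Friction and masses are not known exactly. Their poses are not given: they have to be found in the camera images.
- camera_box: Grey sheet-metal box fixed on the bench, 200 deep (x) x 220 wide (y) x 220 high mm, 6 mm walls, with an inspection camera inside. Origin: centre of its underside. Its open front, closed by the door, faces its own -x; z up. Position and yaw vary.
- box_door (a joint): Door angle, rad: 0 closed, grows as it opens, stop at 1.9; starts at 0 to 0.2. A 216 x 216 x 12 mm panel, 0.7 kg, hinged upright on the box's own -y side at its front. From above it opens counter-clockwise: the free edge comes out along the box's -x, then round towards -y. No latch; swings very lightly (0.03 N m friction) and stays where it is left.
- box_door_hinge (a point): Point on the hinge line of the door, at mid height of the panel (112 mm above the bench). Its frame turns with the door and equals the box's frame when shut.
- box_door_handle (a point): Middle of the door's handle: a vertical round steel bar 11 mm thick, 111 long, its axis 35 mm out from the door's outer face (29 mm gap behind it), 30 mm from the panel's free edge, on two 8 mm stand-offs 42 mm above and below this point. This point is 155 mm above the bench, 65 below the door's top edge; the bar's top end is 9 below that edge. Turns with the door: x points to the door, z up.
- lens (a point): Centre of the camera's front lens, a 38 mm round in a 48 mm barrel, 40 mm inside the box's front plane and 120 mm above the bench. Axes are the box's: the camera looks level along -x.
- view_point (a point): Point in the air on the lens axis, 180 mm in front of the lens (140 mm in front of the box's front plane), 120 mm above the bench: where the middle of the weld shall be. Axes as the box's.
- plate: Dark steel welding plate, 240 (x) x 380 (y) mm, fixed, its top 20 mm above the bench. Origin at bench level under its centre. Three pieces stand on it, in any order along its y, about 130 mm apart: tee, pipe and angle.
- tee: Test piece: two bare steel plates welded to an upside-down T, 0.35-0.53 kg, standing on its base 55 (x) x 80 (y) x 6 mm. Upright web 8 mm thick, 80 long along y, top 57 above the underside, mid-plane at x = -6.5 mm. One weld bead along y in the corner on the web's +x side (base juts out 30 there, 17 behind). Origin: centre of underside; x to the welded side, z up. Mass centre near (-4, 0, 20).
- weld_mid (a point): Middle of the weld bead's face, at (4, 0, 12) mm in the tee's frame; axes as the tee's. The bead is about 11 mm wide and 80 mm long.
- back_edge (a point): Middle of the base's edge on the unwelded side, at (-27.5, 0, 3) mm in the tee's frame.
- pipe: Bystander: upright steel pipe stub, 48 mm outside, 38 mm inside, 50 mm high. Origin: centre of its underside.
- angle: Bystander: steel angle-iron offcut, base 40 (x) x 60 (y) x 5 mm with one upright leg 5 mm thick at the +x edge, 40 mm high, no weld. Origin: centre of its underside.
- hammer: Bystander: hammer lying on the bench beyond the plate. Origin: underside, mid-length.
- brush: Bystander: hand brush lying on the bench to the right of the plate. Origin: underside, mid-length.
Not all that is in view belongs to the job. Leave any green, pink or red look-alike of the tee alone.

How it is judged:
By the outcome, as a careful person would: the job done as asked, in the order asked, and still so for the second after the job is handed in, while the arm keeps its last pose, push and grip.
It also fails if it takes over 64 s, if anything falls off the work surface, if the arm or the gripper's body presses on something with over 40 N, if the wrist force passes 120 N, or if a joint passes its speed limit or range.

## Robot

A 6-joint arm with a two-finger parallel gripper is mounted at the origin on the work surface. World frame = base frame: x ahead of the robot, y to its left, z up, the work surface at z = 0. Lengths are in m, angles in rad, forces in N, time in s.
With the tool pointing down it reaches from about 0.35 to 0.925 m from the base axis. Payload 6.4 kg.
Tool frame: the origin (TCP) lies between the finger pads; the fingertips stand 25 mm ahead of it and the grasp point (between the pads) lies 6 mm ahead of it (env.finger_overhang is the z of the fingertips in the tool frame, in m); z points along the fingers, y is the line along which they close (so a half turn about z gives the same grasp; the last joint's range is limited). The gripper opens to 94 mm and grips with 3 to 60 N. Pads are 16 mm wide; open, the fingers measure 119 mm over their backs; the gripper's body (75 mm by 177 mm) begins 78 mm behind the grasp point.
Start: joints at [-1.49, 0.245, 1.558, -0, 1.339, -0.174], TCP at [0.164, -0.629, 0.23] pointing down, gripper open.
Joint ranges: [-3.13, 3.13], [-1.02, 2.26], [0.13, 2.54], [-0.95, 4.09], [0.21, 2.88], [-2.74, 2.74]. Speed limits (rad/s): [2.57, 2.57, 3.14, 3.14, 3.14, 3.14].

## Interface

Orientations are given as [roll, pitch, yaw] about the fixed x, y, z axes, in that order (R = Rz(yaw) Ry(pitch) Rx(roll)).
In Python, from station import sensors, optics, workorder, env gives the robot as it stands.
- The arm moves only by the tool carry_out, never from a script. Its arguments are lists of equal length, an entry for each row: "grip": the opening, from -1 (shut) to 1 (fully open); "xyz": the shift along the tool's x, y, z scaled (see below), a list of three; "angular": the turn, a rotation vector about the tool's x, y, z scaled (see below), a list of three. In form: {"grip": [grip, ...], "xyz": [[x, y, z], ...], "angular": [[rx, ry, rz], ...]}. A call has 1 to 20 rows; each row is the pose to reach, as a shift and turn from the pose commanded when the call began, along the tool's axes at that moment, turning the shorter way round; what a row does not reach only later rows make up. The controller multiplies each number of a shift by 1 m and each number of a turn by 180 degrees. A row lasts 1/10 s, in which the tool goes at most 50 mm and 8.59 degrees, less where a joint would pass 70% of its speed; a pose out of reach is approached as far as the arm can. A call with a number of a shift or a turn outside -1 to 1 is refused whole. A call with a gripper value outside its range is refused whole. The fingers move at their own pace and stop on an object; the grip force is fixed at half the most. Time passes only in rows, so rows that repeat a pose let the fingers close. It gives the time, the measured TCP pose, the force, the opening and the grip force at its end, in the units of the state.
- sensors.observe(): the state, without advancing time (a new reading comes with each control period).
- optics.grab_frame(name): name is "scene" or "top" or "wrist"; returns (picture, depth): 480x640x3 uint8, red, green, blue; 480x640 float32, m along the optical axis (not along the pixel's ray), 0 where there is no reading.
- optics.camera_info(name): a dict with "mtx" (3x3 intrinsics, pixels), "cam_to_world" (4x4, takes a point from camera to world coordinates); the wrist camera has in their place "tool_from_camera" (4x4, takes a point from camera to tool coordinates, whose origin is the TCP and whose axes are the flange's). Camera axes: x right, y down, z forward; pixel columns grow to the right and rows downward; lengths in m; the calibration is good to about 2 mm. A picture is of the moment at which its call begins: read the wrist's pose just before it. camera_info takes no time and is no camera call.
- workorder.job_done(): hands the job in; it is judged then, once.
The state is a dict: "t": time; "qpos": joint angles; "joint_vel": joint speeds; "tau": joint torques, N m; "tool_pos": TCP position; "ee_rot": TCP orientation; "contact_force": force on the tool from outside, world axes, zero at the start; "ft_torque": the same for the moment, N m; "opening": finger opening in m; "grip_force": force on a finger pad.
Only numpy, scipy, OpenCV 4.12 (cv2) and the standard library are available. Lean on these libraries where they do the work, as an engineer would, in place of code of your own. Each camera call takes 0.05 s, during which the arm holds its last target. There are 200 camera calls.

## Working session

There is one attempt and no reset: what is moved stays moved. The work goes in short steps, Python scripts to look and compute and a tool call to move; the robot and the scene stay as the last step left them, time stands still between calls to the robot, and variables do not carry over. Pictures are saved under pics/ and viewed, at most 10 in all, crops included, and the job is handed in when it is done.

Besides the shell and the picture viewer there is one more tool, called after "Call:" by a JSON object that holds its "op" and its "data". carry_out: Moves the arm, as the interface text tells. Shifts and turns lie within -1 to 1; 1 stands for 1 m of shift or 180 degrees of turn. Its arguments: {"type":"object","properties":{"grip":{"type":"array"},"xyz":{"type":"array"},"angular":{"type":"array"}},"required":["grip","xyz","angular"]}

```bash
mkdir -p pics; ls
cat > h.py <<'E'
import numpy as np, cv2
from scipy.spatial.transform import Rotation as R
from station import sensors, optics, workorder, env
def grab(n):
    s=sensors.observe(); im,d=optics.grab_frame(n); c=optics.camera_info(n)
    K=np.array(c["mtx"])
    if "cam_to_world" in c: T=np.array(c["cam_to_world"])
    else:
        W=np.eye(4); W[:3,:3]=R.from_euler("xyz",s["ee_rot"]).as_matrix(); W[:3,3]=s["tool_pos"]
        T=W@np.array(c["tool_from_camera"])
    return im,d,K,T
def cloud(d,K,T):
    v,u=np.mgrid[:480,:640]
    P=np.stack([(u-K[0,2])/K[0,0]*d,(v-K[1,2])/K[1,1]*d,d],-1)
    W=P@T[:3,:3].T+T[:3,3]; W[d==0]=np.nan; return W
def save(n,im): cv2.imwrite("pics/"+n+".png",im[...,::-1])
E
python3 - <<'E'
from h import *
print(sensors.observe(), env.finger_overhang)
for n in("scene","top"):
    im,d,K,T=grab(n); save(n,im); np.savez(n,im=im,d=d,K=K,T=T); print(n,K,T.round(3))
E
```

```text
pics
{'t': 0.0, 'qpos': array([-1.49011207e+00,  2.45809032e-01,  1.55903189e+00, -3.71408963e-05,
        1.33867058e+00, -1.74083751e-01]), 'joint_vel': array([-0.00210378,  0.00136768, -0.00060917, -0.00212056, -0.0007267 ,
       -0.00231994]), 'tau': array([ 4.03433878e-04, -4.15840888e+01, -3.14603841e+01,  6.85703172e-02,
        3.32256895e-02, -1.37447551e-04]), 'tool_pos': array([ 0.16377458, -0.62844976,  0.22933893]), 'ee_rot': array([-3.13969655e+00, -2.96773034e-04,  2.54776303e-01]), 'contact_force': array([ 0.46317727,  0.11938576, -0.53706309]), 'ft_torque': array([-0.00241889, -0.01330743, -0.01467087]), 'grip_force': 0.0, 'opening': 0.09397701406757222} 0.025
scene [[560.40124682   0.         315.22930669]
 [  0.         560.40124682 239.91715798]
 [  0.           0.           1.        ]] [[ 0.704  0.518 -0.486  1.185]
 [ 0.711 -0.524  0.47  -0.622]
 [-0.011 -0.676 -0.737  1.068]
 [ 0.     0.     0.     1.   ]]
top [[605.46662552   0.         324.34234775]
 [  0.         605.46662552 234.81107368]
 [  0.           0.           1.        ]] [[-0.016 -0.998  0.068  0.422]
 [-1.     0.018  0.023 -0.022]
 [-0.024 -0.068 -0.997  1.5  ]
 [ 0.     0.     0.     1.   ]]
```

View pics/top.png

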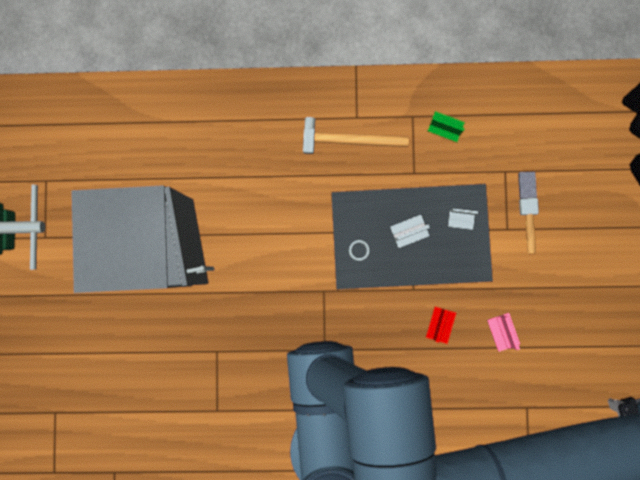

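View pics/scene.png

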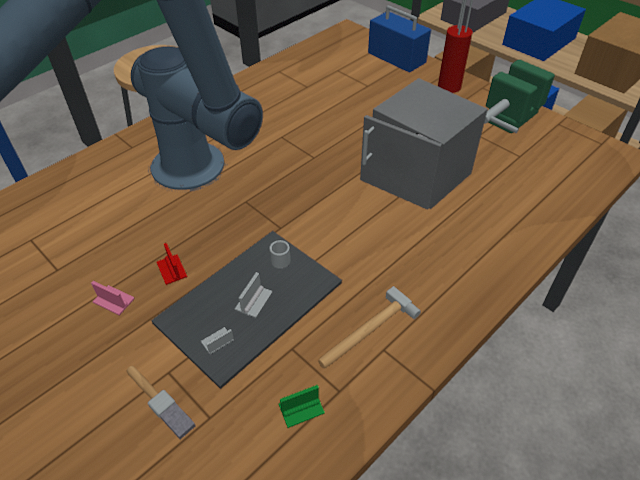

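The top view shows the box on the left at (120,238), with its front facing right (world -y). The door is slightly ajar, with its hinge at (170,190), free edge at (205,283) and handle at (200,269).

T candidates:
- Bare steel (410,231): welded T, a web standing on a wide base. This fits the description.
- Bare steel (462,218): angle iron, with its leg at the edge of the base.
- Green (446,126), red (441,325) and pink (504,331): decoys.

I'll confirm with one enlarged crop and measure.

Run:
```python
from h import *
t=np.load("top.npz");s=np.load("scene.npz")
a=cv2.resize(t["im"][200:270,370:490],(720,420)[:2],interpolation=cv2.INTER_CUBIC)
a=cv2.resize(t["im"][205:260,380:450],(400,314),interpolation=cv2.INTER_CUBIC)
b=cv2.resize(s["im"][265:325,225:301],(398,314),interpolation=cv2.INTER_CUBIC)
save("crop",np.hstack([a,b]))
for n,f in(("top",t),("scene",s)):
    W=cloud(f["d"],f["K"],f["T"]); np.save(n+"_W",W)
    z=W[...,2]; x=W[...,0]; y=W[...,1]
    # box top
    m=(z>0.205)&(z<0.235)&(y>0.15)&(y<0.75)&(x>0.25)
    r=cv2.minAreaRect((W[m][:,:2]*1000).astype(np.float32)); print(n,"boxtop",r,m.sum(),np.median(z[m]))
    # walls of box interior etc
    print(" bench z",np.nanmedian(z[(x>.55)&(x<.6)&(y>-.02)&(y<.03)]))
    # plate
    m=(z>.012)&(z<.028)&(x>.2)&(x<.7)&(y>-.5)&(y<.05); 
    r=cv2.minAreaRect((W[m][:,:2]*1000).astype(np.float32)); print(" plate",r,np.median(z[m]))
    # objects on plate
    m=((z>.0235)&(z<.1)&(x>.25)&(x<.62)&(y>-.45)&(y<0.05)).astype(np.uint8)
    c,l,st,ce=cv2.connectedComponentsWithStats(m)
    for i in range(1,c):
        if st[i,4]<60: continue
        P=W[l==i]; print(" obj",st[i],P.mean(0).round(4),P[:,2].max().round(4))
        for lo,hi in((.0235,.032),(.055,.085)):
            Q=P[(P[:,2]>lo)&(P[:,2]<hi)]
            if len(Q)>15: print("   ",lo,[np.round(v,1) for v in cv2.minAreaRect((Q[:,:2]*1000).astype(np.float32))],len(Q),np.median(Q,0).round(4))
```

```text
top boxtop ((511.29400634765625, 408.8419189453125), (220.66864013671875, 280.252197265625), 2.1561124324798584) 10332 0.22023991819145716
 bench z 0.002507387729261179
 plate ((447.9128112792969, -232.96453857421875), (430.58642578125, 545.3702392578125), 1.5586509704589844) 0.0209418165982298
 obj [444 200  37  31 472] [ 0.5573 -0.3234  0.0324] 0.0679
    0.0235 [array([ 558.4, -324.9]), array([65.6, 83.1]), np.float64(18.3)] 366 [ 0.552  -0.3232  0.0265]
    0.055 [array([ 572.3, -324.1]), array([59.2,  5.7]), np.float64(82.1)] 61 [ 0.5717 -0.324   0.061 ]
 obj [388 214  46  39 777] [ 0.5287 -0.1954  0.0367] 0.0864
    0.0235 [array([ 525.3, -202.8]), array([ 76. , 106.7]), np.float64(15.2)] 528 [ 0.5321 -0.1949  0.0271]
    0.055 [array([ 522.9, -197.6]), array([ 8.1, 80.3]), np.float64(20.4)] 125 [ 0.5218 -0.1977  0.0778]
 obj [346 239  27  25 189] [ 0.4842 -0.0697  0.0569] 0.0821
    0.0235 [array([488.8, -69.9]), array([58.5, 49.2]), np.float64(31.2)] 48 [ 0.4904 -0.0645  0.0254]
    0.055 [array([483.3, -69.3]), array([44.9, 45.2]), np.float64(89.1)] 126 [ 0.4841 -0.0702  0.0
[... 1553 characters left out ...]
48.9]), np.float64(89.0)] 733 [ 0.54   -0.1797  0.0257]
    0.055 [array([ 524.2, -191.9]), array([11.5, 84.2]), np.float64(21.2)] 252 [ 0.5264 -0.1953  0.0745]
 obj [ 92 281  32  24 299] [ 0.2898 -0.4195  0.0466] 0.065
    0.0235 [array([ 286.5, -420.5]), array([76.1,  7.3]), np.float64(19.5)] 45 [ 0.292  -0.4201  0.028 ]
    0.055 [array([ 285.5, -418.5]), array([74.2,  9.8]), np.float64(17.6)] 107 [ 0.2879 -0.4182  0.0588]
 obj [201 324  44  31 542] [ 0.5646 -0.3148  0.0383] 0.0655
    0.0235 [array([ 560.4, -303.4]), array([89. , 60.2]), np.float64(75.4)] 276 [ 0.5486 -0.313   0.0264]
    0.055 [array([ 573.5, -317.4]), array([60.4,  8.2]), np.float64(83.1)] 102 [ 0.5737 -0.3183  0.0611]
```

View pics/crop.png

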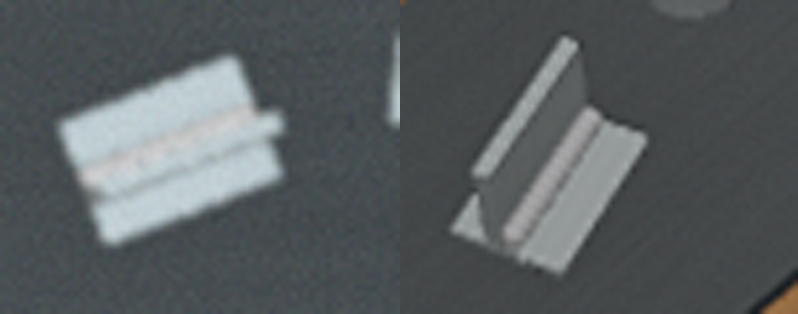

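The crop confirms the bare-steel T at top (410,231). Its weld bead runs along the far (+X) side of the web, so its yaw is about +20°. Next I'll get the box and door pose.

Run:
```python
from h import *
for n in("top","scene"):
    f=np.load(n+".npz"); W=np.load(n+"_W.npy"); z=W[...,2];x=W[...,0];y=W[...,1]
    m=(z>0.208)&(z<0.235)&(y>0.24)&(y<0.56)&(x>.36)&(x<.66)
    P=W[m]
    if 1:
        # edges as function of y bins and x bins, box part only (y>0.345)
        yb=np.arange(.36,.50,.008); hi=[];lo=[]
        for b in yb:
            q=P[abs(P[:,1]-b)<.004][:,0]
            hi.append(q.max() if len(q) else np.nan);lo.append(q.min() if len(q) else np.nan)
        xb=np.arange(.42,.61,.01); bk=[P[abs(P[:,0]-b)<.005][:,1].max() for b in xb]
        fr=[P[abs(P[:,0]-b)<.005][:,1].min() for b in xb]
        def fit(a,b):
            a=np.array(a);b=np.array(b);k=~np.isnan(b)
            for _ in range(3):
                p=np.polyfit(a[k],b[k],1);r=abs(b-np.polyval(p,a));k=r<.004 if (r<.004).sum()>4 else k
            return p,k.sum()
        for nm,p in(("hi x(y)",fit(yb,hi)),("lo x(y)",fit(yb,lo)),("back y(x)",fit(xb,bk)),("doorfront y(x)",fit(xb,fr))):
            print(n,nm,p[0].round(4),np.degrees(np.arctan(p[0][0])).round(2),p[1])
    # handle: points outside door front
    g=f["im"].astype(int)
    m2=(z>.13)&(z<.225)&(x>.36)&(x<.46)&(y>.2)&(y<.32)
    print(n,"hand cand",m2.sum())
f=np.load("top.npz"); W=np.load("top_W.npy")
for v in range(262,278,2):
    print(v,[(u,*(W[v,u]*1000).round(0).astype(int),int(f["im"][v,u].mean())) for u in range(184,218,3)])
```

```text
top hi x(y) [-0.0363  0.6353] -2.08 18
top lo x(y) [-0.0345  0.4159] -1.98 18
top back y(x) [0.0326 0.5305] 1.87 19
top doorfront y(x) [0.1823 0.2243] 10.33 17
top hand cand 453
scene hi x(y) [-0.0409  0.6394] -2.34 18
scene lo x(y) [-0.0464  0.4201] -2.66 18
scene back y(x) [0.0402 0.5327] 2.3 18
scene doorfront y(x) [0.184  0.2269] 10.43 17
scene hand cand 572
262 [(184, np.int64(457), np.int64(309), np.int64(212), 42), (187, np.int64(457), np.int64(309), np.int64(187), 41), (190, np.int64(458), np.int64(309), np.int64(157), 40), (193, np.int64(459), np.int64(310), np.int64(128), 42), (196, np.int64(459), np.int64(309), np.int64(100), 45), (199, np.int64(460), np.int64(310), np.int64(68), 44), (202, np.int64(461), np.int64(310), np.int64(36), 36), (205, np.int64(462), np.int64(311), np.int64(-2), 107), (208, np.int64(461), np.int64(302), np.int64(6), 135), (211, np.int64(461), np.int64(295), np.int64(3), 135), (214, np.int64(461), np.int64(288), np.int64(1), 138), (217, np.int64(461), np.int64(280), np.int64(2), 137)]
264 [(184, np.int64(453), np.int64(308), np.int64(213), 57), (18
[... 3973 characters left out ...]
64(280), np.int64(3), 120)]
276 [(184, np.int64(427), np.int64(307), np.int64(219), 120), (187, np.int64(427), np.int64(304), np.int64(205), 43), (190, np.int64(427), np.int64(304), np.int64(177), 41), (193, np.int64(427), np.int64(302), np.int64(159), 38), (196, np.int64(427), np.int64(304), np.int64(123), 44), (199, np.int64(427), np.int64(302), np.int64(101), 39), (202, np.int64(427), np.int64(303), np.int64(65), 41), (205, np.int64(427), np.int64(304), np.int64(31), 44), (208, np.int64(427), np.int64(303), np.int64(0), 117), (211, np.int64(427), np.int64(296), np.int64(-2), 123), (214, np.int64(427), np.int64(288), np.int64(0), 125), (217, np.int64(426), np.int64(280), np.int64(3), 127)]
```

```bash
cat >> h.py <<'E'
def rel(*targets, base=None):
    """targets (x,y,z,yaw_deg): print shift/turn from present (tool pointing down)"""
    s=sensors.observe(); A=R.from_euler("xyz",s["ee_rot"]); p=s["tool_pos"]
    for x,y,z,w in targets:
        B=R.from_euler("xyz",[np.pi,0,np.radians(w)])
        print("xyz",(A.inv().apply(np.array([x,y,z])-p)).round(4).tolist(),"ang",((A.inv()*B).as_rotvec()/np.pi).round(4).tolist())
E
python3 -c "
from h import *
rel((.50,-.2,.34,110.4))
print(optics.camera_info('wrist'))"
```

```text
xyz [0.4334, -0.3301, -0.1098] ang [-0.0003, -0.0005, -0.5322]
{'mtx': array([[337.4980605 ,   0.        , 324.66621054],
       [  0.        , 337.4980605 , 240.45161375],
       [  0.        ,   0.        ,   1.        ]]), 'tool_from_camera': array([[-1.89363729e-05, -9.66352685e-01, -2.57220698e-01,
         7.42609686e-02],
       [ 9.99999365e-01,  2.71611937e-04, -1.09403826e-03,
         5.46259341e-04],
       [ 1.12709102e-03, -2.57220556e-01,  9.66352066e-01,
        -1.53422850e-01],
       [ 0.00000000e+00,  0.00000000e+00,  0.00000000e+00,
         1.00000000e+00]])}
```

Call:
{"op": "carry_out", "data": {"grip": [1,1,1,1,1,1,1,1,1,1,1,1,1,1,1,1], "xyz": [[0.433,-0.33,-0.11],[0.433,-0.33,-0.11],[0.433,-0.33,-0.11],[0.433,-0.33,-0.11],[0.433,-0.33,-0.11],[0.433,-0.33,-0.11],[0.433,-0.33,-0.11],[0.433,-0.33,-0.11],[0.433,-0.33,-0.11],[0.433,-0.33,-0.11],[0.433,-0.33,-0.11],[0.433,-0.33,-0.11],[0.433,-0.33,-0.11],[0.433,-0.33,-0.11],[0.433,-0.33,-0.11],[0.433,-0.33,-0.11]], "angular": [[0,0,-0.532],[0,0,-0.532],[0,0,-0.532],[0,0,-0.532],[0,0,-0.532],[0,0,-0.532],[0,0,-0.532],[0,0,-0.532],[0,0,-0.532],[0,0,-0.532],[0,0,-0.532],[0,0,-0.532],[0,0,-0.532],[0,0,-0.532],[0,0,-0.532],[0,0,-0.532]]}}

```text
t: 1.7
tool_pos: [0.4989, -0.2016, 0.34]
ee_rot: [-3.141, -0.001, 1.923]
contact_force: [0.1, -0.5, -0.3]
opening: 0.0939
grip_force: 0.0
```

Run:
```python
from h import *
im,d,K,T=grab("wrist"); save("w1",im); W=cloud(d,K,T); z=W[...,2]
print("plate z",np.nanmedian(z[(abs(W[...,0]-.44)<.02)&(abs(W[...,1]+.13)<.03)]))
for nm,lo,hi,c,r in(("teeweb",.065,.09,(.523,-.197),.06),("tee all",.0235,.09,(.527,-.196),.06),("pipe",.06,.08,(.484,-.07),.04),("angle",.05,.075,(.572,-.324),.05)):
    m=(z>lo)&(z<hi)&(np.hypot(W[...,0]-c[0],W[...,1]-c[1])<r); Q=W[m]
    if len(Q)>20: print(nm,[np.round(v,1) for v in cv2.minAreaRect((Q[:,:2]*1000).astype(np.float32))],len(Q),np.median(Q[:,2]))
rel((.446,.271,.34,100.3))
```

```text
plate z 0.01924281818601667
teeweb [array([ 521.8, -195.1]), array([ 7.8, 79. ]), np.float64(21.0)] 430 0.07607260531770316
tee all [array([ 528.7, -192.9]), array([53.7, 79.9]), np.float64(20.3)] 2211 0.025652842953738375
pipe [array([482.1, -68. ]), array([47. , 47.1]), np.float64(22.7)] 583 0.06887286013997806
angle [array([ 571.2, -321.4]), array([59.4,  5.6]), np.float64(81.9)] 203 0.05831216576329046
xyz [0.4617, 0.1136, 0.0003] ang [-0.0001, -0.0001, 0.0551]
```

View pics/w1.png

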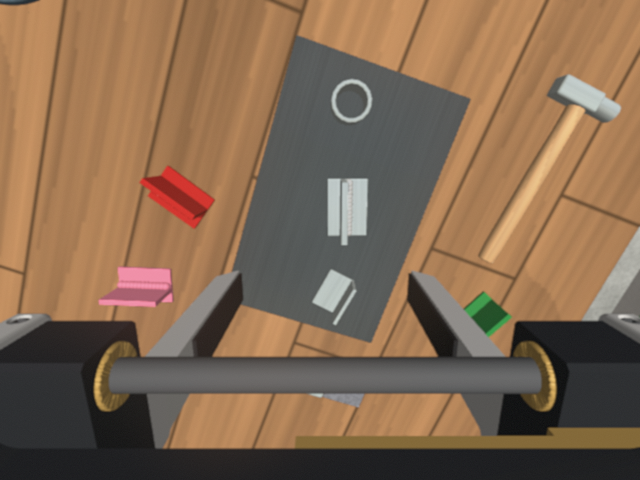

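The wrist view shows the T at (347,208), weld on the right of the web, between the pipe (351,101) and the angle (336,292). Next I'll move over the handle.

Call:
{"op": "carry_out", "data": {"grip": [1,1,1,1,1,1,1,1,1,1,1,1], "xyz": [[0.422,0.106,0],[0.422,0.106,0],[0.422,0.106,0],[0.422,0.106,0],[0.422,0.106,0],[0.422,0.106,0],[0.422,0.106,0],[0.422,0.106,0],[0.422,0.106,0],[0.422,0.106,0],[0.422,0.106,0],[0.422,0.106,0]], "angular": [[0,0,0.055],[0,0,0.055],[0,0,0.055],[0,0,0.055],[0,0,0.055],[0,0,0.055],[0,0,0.055],[0,0,0.055],[0,0,0.055],[0,0,0.055],[0,0,0.055],[0,0,0.055]]}}

```text
t: 2.95
tool_pos: [0.4526, 0.2309, 0.3404]
ee_rot: [-3.141, 0.0, 1.752]
contact_force: [0.3, -0.5, -0.3]
opening: 0.094
grip_force: 0.0
```

Run:
```python
from h import *
im,d,K,T=grab("wrist"); save("w2",im); W=cloud(d,K,T); x,y,z=W[...,0],W[...,1],W[...,2]; np.save("w2_W",W)
m=(z>.208)&(z<.235); P=W[m]; print(len(P),np.median(P[:,2]))
def fit(a,b):
    a=np.array(a);b=np.array(b);k=np.ones(len(a),bool)
    for _ in range(4):
        p=np.polyfit(a[k],b[k],1);r=abs(b-np.polyval(p,a));k=r<max(.0025,np.median(r))
    return p.round(4),np.degrees(np.arctan(p[0])).round(2),k.sum()
yb=[b for b in np.arange(.36,.54,.006) if (abs(P[:,1]-b)<.003).sum()>5]; print(yb[0],yb[-1])
print("hi",fit(yb,[P[abs(P[:,1]-b)<.003][:,0].max() for b in yb]),"lo",fit(yb,[P[abs(P[:,1]-b)<.003][:,0].min() for b in yb]))
xb=np.arange(.42,.60,.006)
print("back",fit(xb,[P[abs(P[:,0]-b)<.003][:,1].max() for b in xb]),"doorfront",fit(xb,[P[abs(P[:,0]-b)<.003][:,1].min() for b in xb]))
Q=W[(z>.15)&(z<.222)&(x>.40)&(x<.49)&(y>.24)&(y<.3)]
h=Q[Q[:,2]>.203]; h=h[h[:,1]<.285]
print("handle",len(Q),len(h),np.median(h,0).round(4),h.min(0).round(4),h.max(0).round(4))
```

```text
37587 0.21923967056038912
0.36 0.44400000000000006
hi (array([-0.0332,  0.6343]), np.float64(-1.9), np.int64(15)) lo (array([ 2.521, -0.558]), np.float64(68.36), np.int64(7))
back (array([0.1824, 0.3292]), np.float64(10.34), np.int64(30)) doorfront (array([0.1829, 0.2275]), np.float64(10.36), np.int64(27))
handle 383 133 [0.4438 0.2738 0.208 ] [0.4386 0.2684 0.2034] [0.449  0.2788 0.2111]
```

View pics/w2.png

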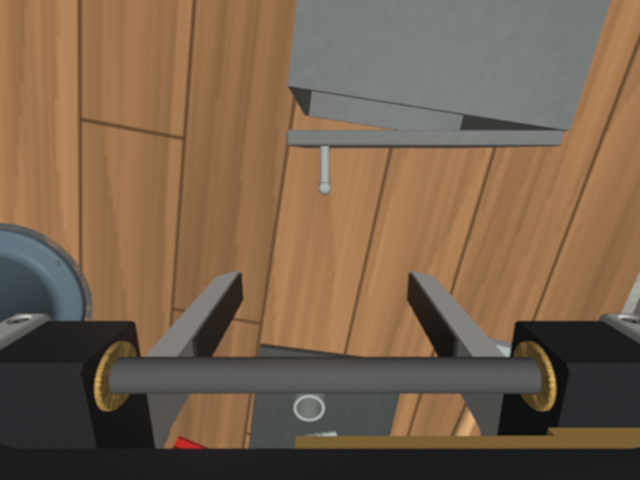

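Run:
```python
from h import *
im,d,K,T=grab("wrist")
g=cv2.cvtColor(im,cv2.COLOR_RGB2GRAY)
def ray(u,v,z):
    r=T[:3,:3]@np.linalg.solve(K,[u,v,1]); return T[:3,3]+r*(z-T[2,3])/r[2]
for n,(u,v,zz) in dict(outL=(289,147,.22),outR=(560,147,.22),inL=(288.5,130.5,.22),inR=(567,130,.22),bar=(324.5,187.5,.2105),boxFL=(289.5,87,.22),boxFR=(568,130,.22)).items(): print(n,ray(u,v,zz).round(4))
print(g[139,540:580].tolist()); print(g[139,280:296].tolist())
W=np.load("w2_W.npy"); print((W[139,540:575,:2]*1000).round(0).astype(int).tolist())
```

```text
outL [0.411  0.3015 0.22  ]
outR [0.6195 0.3394 0.22  ]
inL [0.4088 0.3135 0.22  ]
inR [0.6203 0.3525 0.22  ]
bar [0.4441 0.2745 0.2105]
boxFL [0.4048 0.3444 0.22  ]
boxFR [0.621  0.3526 0.22  ]
[124, 123, 124, 124, 125, 125, 124, 125, 125, 124, 124, 124, 124, 124, 125, 125, 125, 125, 125, 124, 123, 123, 126, 129, 127, 126, 125, 123, 123, 124, 127, 130, 133, 133, 133, 133, 132, 133, 133, 134]
[119, 119, 120, 121, 119, 112, 99, 105, 117, 122, 123, 123, 121, 124, 123, 122]
[[602, 343], [603, 343], [604, 343], [604, 343], [606, 343], [607, 343], [607, 344], [608, 344], [609, 344], [610, 344], [610, 344], [611, 344], [612, 344], [612, 345], [613, 345], [613, 345], [615, 345], [616, 345], [616, 345], [616, 345], [618, 346], [619, 346], [764, 380], [764, 380], [766, 380], [768, 380], [769, 380], [772, 381], [772, 381], [774, 381], [775, 381], [777, 382], [777, 382], [778, 382], [780, 382]]
```

```bash
python3 -c "
from h import *
rel((.444,.274,.34,100.3),(.444,.274,.19,100.3))"
```

```text
xyz [0.0442, -0.0008, 0.0004] ang [0.0, 0.0001, 0.0001]
xyz [0.0442, -0.0008, 0.1504] ang [0.0, 0.0001, 0.0001]
```

Call:
{"op": "carry_out", "data": {"grip": [1,1,1,1,1,1,1,1,-1,-1,-1,-1,-1,-1,-1,-1,-1], "xyz": [[0.044,-0.001,0],[0.044,-0.001,0],[0.044,-0.001,0.04],[0.044,-0.001,0.08],[0.044,-0.001,0.12],[0.044,-0.001,0.15],[0.044,-0.001,0.15],[0.044,-0.001,0.15],[0.044,-0.001,0.15],[0.044,-0.001,0.15],[0.044,-0.001,0.15],[0.044,-0.001,0.15],[0.044,-0.001,0.15],[0.044,-0.001,0.15],[0.044,-0.001,0.15],[0.044,-0.001,0.15],[0.044,-0.001,0.15]], "angular": [[0,0,0],[0,0,0],[0,0,0],[0,0,0],[0,0,0],[0,0,0],[0,0,0],[0,0,0],[0,0,0],[0,0,0],[0,0,0],[0,0,0],[0,0,0],[0,0,0],[0,0,0],[0,0,0],[0,0,0]]}}

```text
t: 4.75
tool_pos: [0.4432, 0.2751, 0.1904]
ee_rot: [-3.141, 0.0, 1.753]
contact_force: [0.4, -0.1, 0.7]
opening: 0.0254
grip_force: 0.0
```

Run:
```python
from h import *
print(sensors.observe()['opening'],sensors.observe()['contact_force'])
h=np.array([.6207,.3525]); s=sensors.observe(); p=s["tool_pos"]; A=R.from_euler("xyz",s["ee_rot"]); y0=np.degrees(s["ee_rot"][2]); print(p,y0)
for a in range(5,96,5):
    c,si=np.cos(np.radians(a)),np.sin(np.radians(a)); q=h+np.array([[c,-si],[si,c]])@(p[:2]-h)
    print(a,A.inv().apply([*(q-p[:2]),0]).round(4)[:2].tolist(),round(-a/180,4))
```

```text
0.02537108652346815 [ 0.43585176 -0.10374771  0.72433881]
[0.44322854 0.27505324 0.19037464] 100.45922438989295
5 [-0.0163, 0.0045] -0.0278
10 [-0.0321, 0.0105] -0.0556
15 [-0.0473, 0.0178] -0.0833
20 [-0.0618, 0.0264] -0.1111
25 [-0.0756, 0.0362] -0.1389
30 [-0.0884, 0.0472] -0.1667
35 [-0.1002, 0.0593] -0.1944
40 [-0.1109, 0.0724] -0.2222
45 [-0.1205, 0.0863] -0.25
50 [-0.1288, 0.101] -0.2778
55 [-0.1357, 0.1164] -0.3056
60 [-0.1413, 0.1323] -0.3333
65 [-0.1455, 0.1487] -0.3611
70 [-0.1483, 0.1654] -0.3889
75 [-0.1496, 0.1822] -0.4167
80 [-0.1494, 0.1991] -0.4444
85 [-0.1478, 0.2159] -0.4722
90 [-0.1446, 0.2325] -0.5
95 [-0.1401, 0.2488] -0.5278
```

Call:
{"op": "carry_out", "data": {"grip": [-1,-1,-1,-1,-1,-1,-1,-1,-1,-1,-1,-1], "xyz": [[0,0,0],[0,0,0],[0,0,0],[0,0,0],[0,0,0],[-0.0163,0.0045,0],[-0.0321,0.0105,0],[-0.0473,0.0178,0],[-0.0618,0.0264,0],[-0.0756,0.0362,0],[-0.0884,0.0472,0],[-0.0884,0.0472,0]], "angular": [[0,0,0],[0,0,0],[0,0,0],[0,0,0],[0,0,0],[0,0,-0.0278],[0,0,-0.0556],[0,0,-0.0833],[0,0,-0.1111],[0,0,-0.1389],[0,0,-0.1667],[0,0,-0.1667]]}}

```text
t: 5.95
tool_pos: [0.5047, 0.1927, 0.1904]
ee_rot: [-3.131, 0.001, 2.277]
contact_force: [-10.1, -12.0, 8.5]
opening: 0.0105
grip_force: 30.0
```

Run:
```python
from h import *
s=sensors.observe(); print(s['opening'],s['grip_force'],s['contact_force'],s['ft_torque'],s['tool_pos'])
im,d,K,T=grab("wrist"); save("w3",im)
h=np.array([.6207,.3525]); p=s["tool_pos"]; A=R.from_euler("xyz",s["ee_rot"]); print(np.linalg.norm(p[:2]-h))
for a in range(5,71,5):
    c,si=np.cos(np.radians(a)),np.sin(np.radians(a)); q=h+np.array([[c,-si],[si,c]])@(p[:2]-h)
    print(a,A.inv().apply([*(q-p[:2]),0]).round(4)[:2].tolist(),round(-a/180,4))
```

```text
0.010456293882055564 30.037408769130707 [-10.14574038 -11.97805741   8.51809054] [-1.81636231  1.46026154  0.0139727 ] [0.50468976 0.19272779 0.19041387]
0.19744755402490713
5 [-0.0166, 0.0048] -0.0278
10 [-0.0326, 0.0109] -0.0556
15 [-0.0481, 0.0185] -0.0833
20 [-0.0629, 0.0274] -0.1111
25 [-0.0768, 0.0375] -0.1389
30 [-0.0898, 0.0488] -0.1667
35 [-0.1017, 0.0612] -0.1944
40 [-0.1126, 0.0746] -0.2222
45 [-0.1222, 0.0889] -0.25
50 [-0.1305, 0.104] -0.2778
55 [-0.1375, 0.1197] -0.3056
60 [-0.1431, 0.136] -0.3333
65 [-0.1473, 0.1527] -0.3611
70 [-0.15, 0.1697] -0.3889
```

View pics/w3.png

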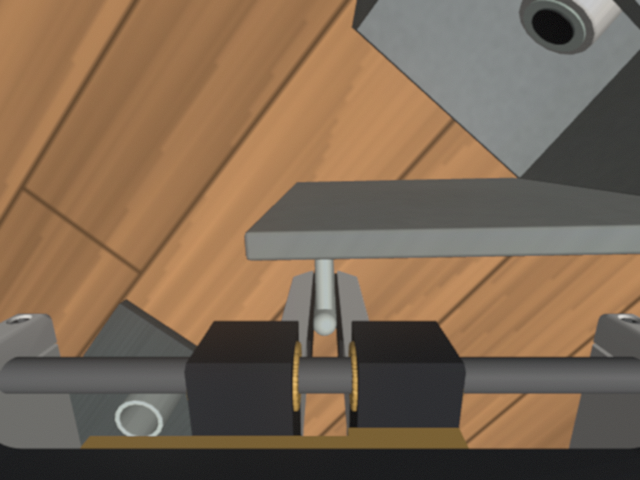

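Run:
```python
from h import *
h=np.array([.620,.346]); pc=np.array([.5057,.1967]); A=R.from_euler("xyz",[np.pi,0,np.radians(130.46)])
for a in [0,5,10,15,20,25,30,35,40,45,50,55,60,64]:
    t=np.radians(233.1+a); q=h+.1912*np.array([np.cos(t),np.sin(t)])
    print(a,A.inv().apply([*(q-pc),0]).round(4)[:2].tolist(),round(-a/180,4))
```

```text
0 [-0.0024, -0.0027] 0.0
5 [-0.0185, 0.0016] -0.0278
10 [-0.0342, 0.0074] -0.0556
15 [-0.0493, 0.0145] -0.0833
20 [-0.0637, 0.0228] -0.1111
25 [-0.0773, 0.0324] -0.1389
30 [-0.0901, 0.0432] -0.1667
35 [-0.1019, 0.055] -0.1944
40 [-0.1125, 0.0678] -0.2222
45 [-0.1221, 0.0815] -0.25
50 [-0.1304, 0.096] -0.2778
55 [-0.1374, 0.1111] -0.3056
60 [-0.1431, 0.1268] -0.3333
64 [-0.1466, 0.1397] -0.3556
```

Move the next 35°, then check the forces.

Call:
{"op": "carry_out", "data": {"grip": [-1,-1,-1,-1,-1,-1,-1,-1,-1], "xyz": [[-0.0024,-0.0027,0],[-0.0185,0.0016,0],[-0.0342,0.0074,0],[-0.0493,0.0145,0],[-0.0637,0.0228,0],[-0.0773,0.0324,0],[-0.0901,0.0432,0],[-0.1019,0.055,0],[-0.1019,0.055,0]], "angular": [[0,0,0],[0,0,-0.0278],[0,0,-0.0556],[0,0,-0.0833],[0,0,-0.1111],[0,0,-0.1389],[0,0,-0.1667],[0,0,-0.1944],[0,0,-0.1944]]}}

```text
t: 6.9
tool_pos: [0.615, 0.1526, 0.1905]
ee_rot: [-3.138, 0.0, 2.889]
contact_force: [-1.0, -6.8, 2.0]
opening: 0.0105
grip_force: 30.0
```

Run:
```python
from h import *
s=sensors.observe(); print(s['opening'],s['grip_force'],s['contact_force'],s['tool_pos'],np.degrees(s['ee_rot']))
h=np.array([.620,.346]); A0=R.from_euler("xyz",[np.pi,0,np.radians(130.46)]); pc=np.array([.5057,.1967])+A0.apply([-.1019,.055,0])[:2]
print(pc, np.linalg.norm(s['tool_pos'][:2]-h), np.degrees(np.arctan2(*(s['tool_pos'][:2]-h)[::-1]))%360)
A=R.from_euler("xyz",[np.pi,0,np.radians(165.46)])
for a in [35,40,45,50,55,60,64]:
    t=np.radians(233.1+a); q=h+.1912*np.array([np.cos(t),np.sin(t)])
    print(a,A.inv().apply([*(q-pc),0]).round(4)[:2].tolist(),round(-(a-35)/180,4))
```

```text
0.010488128184152476 30.00069111585617 [-0.97215003 -6.84634239  2.01048184] [0.61502152 0.15258369 0.19046792] [-1.79783334e+02  2.47573990e-02  1.65508045e+02]
[0.6136719  0.15485889] 0.19348037224610323 268.52554728455164
35 [0.0, 0.0] 0.0
40 [-0.0161, 0.0044] -0.0278
45 [-0.0317, 0.0101] -0.0556
50 [-0.0468, 0.0172] -0.0833
55 [-0.0613, 0.0256] -0.1111
60 [-0.0749, 0.0352] -0.1389
64 [-0.0852, 0.0437] -0.1611
```

Call:
{"op": "carry_out", "data": {"grip": [-1,-1,-1,-1,-1,-1,-1,-1,0,0,0,0,0,0,0,0,0,0], "xyz": [[-0.0161,0.0044,0],[-0.0317,0.0101,0],[-0.0468,0.0172,0],[-0.0613,0.0256,0],[-0.0749,0.0352,0],[-0.0852,0.0437,0],[-0.0852,0.0437,0],[-0.0852,0.0437,0],[-0.0852,0.0437,0],[-0.0852,0.0437,0],[-0.0852,0.0437,0],[-0.0852,0.0437,0],[-0.0852,0.0437,0],[-0.0852,0.0437,-0.03],[-0.0852,0.0437,-0.07],[-0.0852,0.0437,-0.11],[-0.0852,0.0437,-0.15],[-0.0852,0.0437,-0.15]], "angular": [[0,0,-0.0278],[0,0,-0.0556],[0,0,-0.0833],[0,0,-0.1111],[0,0,-0.1389],[0,0,-0.1611],[0,0,-0.1611],[0,0,-0.1611],[0,0,-0.1611],[0,0,-0.1611],[0,0,-0.1611],[0,0,-0.1611],[0,0,-0.1611],[0,0,-0.1611],[0,0,-0.1611],[0,0,-0.1611],[0,0,-0.1611],[0,0,-0.1611]]}}

```text
t: 8.7
tool_pos: [0.7093, 0.1762, 0.3494]
ee_rot: [-3.14, 0.013, -2.889]
contact_force: [0.3, 0.1, 0.6]
opening: 0.0469
grip_force: 0.0
```

Run:
```python
from h import *
im,d,K,T=grab("scene"); save("s2",im)
im,d,K,T=grab("top"); W=cloud(d,K,T); np.savez("top2",im=im,W=W,K=K,T=T)
P=W[(W[...,2]>.208)&(W[...,2]<.232)&(W[...,1]<.335)&(W[...,1]>.10)&(W[...,0]>.58)&(W[...,0]<.75)]
yb=np.arange(.15,.32,.01); lo=[];k=[]
for b in yb:
    q=P[abs(P[:,1]-b)<.005][:,0]
    if len(q)>2: k.append(b);lo.append(np.median(q))
p=np.polyfit(k,lo,1); print(len(P),p,np.degrees(np.arctan(p[0])),np.round(lo,3))
print("door deg", 90+(-np.degrees(np.arctan(p[0])))-2.1)
# box edges
m=(W[...,2]>.205)&(W[...,2]<.235)&(W[...,1]>.33)&(W[...,1]<.6)&(W[...,0]>.36)&(W[...,0]<.66)
print(cv2.minAreaRect((W[m][:,:2]*1000).astype(np.float32)))
rel((.60,.05,.36,150),(.523,-.195,.34,110.5))
```

```text
174 [-0.30327467  0.71785269] -16.871221564092792 [0.671 0.671 0.624]
door deg 104.7712215640928
((510.32080078125, 438.72796630859375), (220.6740264892578, 224.1809844970703), 1.9552429914474487)
xyz [0.1354, -0.0951, -0.0185] ang [0.0002, 0.0008, 0.247]
xyz [0.2712, -0.3131, 0.0012] ang [0.0005, 0.0007, 0.4665]
```

View pics/s2.png

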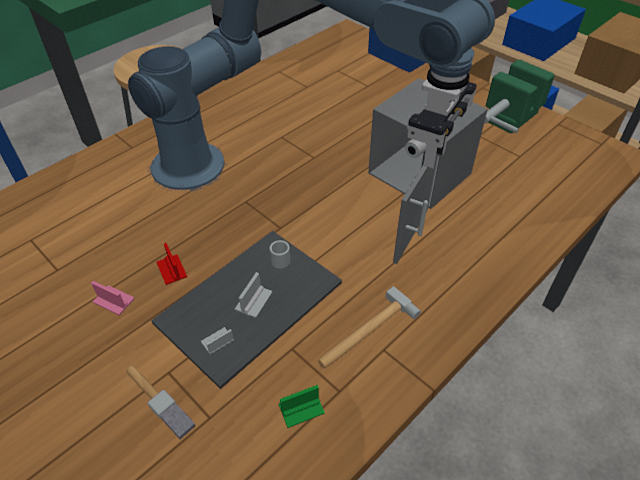

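The scene view shows the door swung past square, with the camera barrel visible in the box at (413,149), and the tee still at (255,297). Next I'll take a wrist look at the box front on the way.

```bash
python3 -c "
from h import *
rel((.512,.18,.37,92))"
```

```text
xyz [0.1881, 0.0527, -0.0287] ang [0.0006, 0.0006, 0.5692]
```

Call:
{"op": "carry_out", "data": {"grip": [0,0,0,0,0,0,0,0,0,0,0,0,0,0], "xyz": [[0,0,-0.03],[0.19,0.053,-0.03],[0.19,0.053,-0.03],[0.19,0.053,-0.03],[0.19,0.053,-0.03],[0.19,0.053,-0.03],[0.19,0.053,-0.03],[0.19,0.053,-0.03],[0.19,0.053,-0.03],[0.19,0.053,-0.03],[0.19,0.053,-0.03],[0.19,0.053,-0.03],[0.19,0.053,-0.03],[0.19,0.053,-0.03]], "angular": [[0,0,0],[0,0,0.569],[0,0,0.569],[0,0,0.569],[0,0,0.569],[0,0,0.569],[0,0,0.569],[0,0,0.569],[0,0,0.569],[0,0,0.569],[0,0,0.569],[0,0,0.569],[0,0,0.569],[0,0,0.569]]}}

```text
t: 10.2
tool_pos: [0.5092, 0.1796, 0.368]
ee_rot: [-3.137, 0.0, 1.607]
contact_force: [-0.3, -0.3, 0.5]
opening: 0.0473
grip_force: 0.0
```

Run:
```python
from h import *
im,d,K,T=grab("wrist"); save("w4",im); W=cloud(d,K,T); x,y,z=W[...,0],W[...,1],W[...,2]
m=(z>.208)&(z<.235)&(y>.33); P=W[m]; print(len(P),np.median(P[:,2]))
def fit(a,b):
    a=np.array(a);b=np.array(b);k=np.ones(len(a),bool)
    for _ in range(4):
        p=np.polyfit(a[k],b[k],1);r=abs(b-np.polyval(p,a));k=r<max(.002,np.median(r))
    return p.round(4),np.degrees(np.arctan(p[0])).round(2),k.sum()
xb=np.arange(.42,.60,.006); print("front",fit(xb,[P[abs(P[:,0]-b)<.003][:,1].min() for b in xb]))
yb=[b for b in np.arange(.36,.54,.006) if (abs(P[:,1]-b)<.003).sum()>20]; print(yb[0],yb[-1])
for f in (np.max,np.min): print(fit(yb,[f(P[abs(P[:,1]-b)<.003][:,0]) for b in yb]))
D=W[(z>.208)&(z<.232)&(y>.12)&(y<.33)&(x>.58)&(x<.75)]
if len(D)>50: print("door",cv2.minAreaRect((D[:,:2]*1000).astype(np.float32)),len(D))
rel((.5225,-.1945,.34,110.5))
```

```text
8617 0.21917863228273182
front (array([0.0347, 0.3309]), np.float64(1.99), np.int64(30))
0.36 0.372
(array([-0.03  ,  0.6329]), np.float64(-1.72), np.int64(3))
(array([0.7249, 0.2696]), np.float64(35.94), np.int64(1))
door ((665.6953735351562, 238.12191772460938), (51.4837532043457, 207.69284057617188), 17.36741828918457) 4197
xyz [-0.3743, -0.001, 0.0284] ang [-0.0012, -0.0001, -0.1017]<stdin>:7: RankWarning: Polyfit may be poorly conditioned
<stdin>:7: RankWarning: Polyfit may be poorly conditioned
<stdin>:7: RankWarning: Polyfit may be poorly conditioned
```

View pics/w4.png

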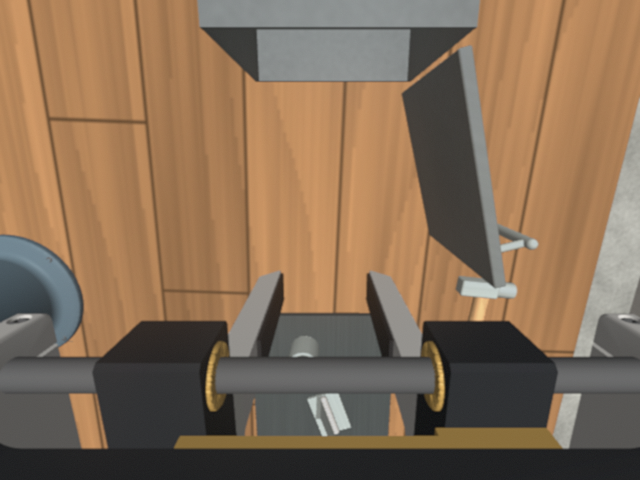

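Door confirmed at about 105° (edge line from (465,50) to (500,285)). Next I'll move above the tee.

Call:
{"op": "carry_out", "data": {"grip": [0,0,0,0,0,0,0,0,0,0,0,0,0], "xyz": [[-0.374,-0.001,0.03],[-0.374,-0.001,0.03],[-0.374,-0.001,0.03],[-0.374,-0.001,0.03],[-0.374,-0.001,0.03],[-0.374,-0.001,0.03],[-0.374,-0.001,0.03],[-0.374,-0.001,0.08],[-0.374,-0.001,0.12],[-0.374,-0.001,0.16],[-0.374,-0.001,0.16],[-0.374,-0.001,0.16],[-0.374,-0.001,0.16]], "angular": [[0,0,-0.102],[0,0,-0.102],[0,0,-0.102],[0,0,-0.102],[0,0,-0.102],[0,0,-0.102],[0,0,-0.102],[0,0,-0.102],[0,0,-0.102],[0,0,-0.102],[0,0,-0.102],[0,0,-0.102],[0,0,-0.102]]}}

```text
t: 11.55
tool_pos: [0.5237, -0.1946, 0.2134]
ee_rot: [3.139, 0.004, 1.928]
contact_force: [-0.4, -0.2, -0.0]
opening: 0.0469
grip_force: 0.0
```

Run:
```python
from h import *
im,d,K,T=grab("wrist"); W=cloud(d,K,T); z=W[...,2]
s=sensors.observe(); print(s["tool_pos"],np.degrees(s["ee_rot"]))
for lo,hi,c,r in((.066,.09,(.523,-.197),.055),(.0235,.09,(.527,-.196),.06)):
    Q=W[(z>lo)&(z<hi)&(np.hypot(W[...,0]-c[0],W[...,1]-c[1])<r)]
    print([np.round(v,1) for v in cv2.minAreaRect((Q[:,:2]*1000).astype(np.float32))],len(Q),np.median(Q[:,2]) if len(Q) else 0)
rel((.5222,-.195,.072,110.6))
```

```text
[ 0.52377814 -0.19467247  0.21370921] [179.81563156   0.23866201 110.47150204]
[array([ 522.3, -195.1]), array([ 7.4, 79.3]), np.float64(20.3)] 789 0.0760622580319234
[array([ 528.3, -193.1]), array([55. , 80.1]), np.float64(20.2)] 4123 0.0256363180023631
xyz [0.0008, -0.002, 0.1417] ang [0.001, 0.0013, -0.0007]
```

Call:
{"op": "carry_out", "data": {"grip": [0,0,0,0,0,0,-1,-1,-1,-1,-1,-1,-1,-1,-1,-1], "xyz": [[0.001,-0.002,0.04],[0.001,-0.002,0.08],[0.001,-0.002,0.11],[0.001,-0.002,0.13],[0.001,-0.002,0.142],[0.001,-0.002,0.142],[0.001,-0.002,0.142],[0.001,-0.002,0.142],[0.001,-0.002,0.142],[0.001,-0.002,0.142],[0.001,-0.002,0.142],[0.001,-0.002,0.142],[0.001,-0.002,0.142],[0.001,-0.002,0.142],[0.001,-0.002,0.142],[0.001,-0.002,0.142]], "angular": [[0.001,0.0013,0],[0.001,0.0013,0],[0.001,0.0013,0],[0.001,0.0013,0],[0.001,0.0013,0],[0.001,0.0013,0],[0.001,0.0013,0],[0.001,0.0013,0],[0.001,0.0013,0],[0.001,0.0013,0],[0.001,0.0013,0],[0.001,0.0013,0],[0.001,0.0013,0],[0.001,0.0013,0],[0.001,0.0013,0],[0.001,0.0013,0]]}}

```text
t: 13.2
tool_pos: [0.5208, -0.194, 0.0691]
ee_rot: [-3.14, -0.003, 1.927]
contact_force: [3.9, 2.9, 4.4]
opening: 0.0077
grip_force: 30.0
```

```bash
python3 -c "
from h import *
s=sensors.observe(); print(s['opening'],s['grip_force'],s['contact_force'],s['tool_pos'],np.degrees(s['ee_rot']))
rel((.5222,-.195,.23,110.4))"
```

```text
0.0077030514396819565 30.00101387500763 [3.89970984 2.88922512 4.37212486] [ 0.52080478 -0.19396754  0.06905589] [-179.91727055   -0.18017271  110.3822908 ]
xyz [-0.0009, 0.0007, -0.1609] ang [-0.0005, -0.001, -0.0001]
```

Call:
{"op": "carry_out", "data": {"grip": [-1,-1,-1,-1,-1,-1,-1,-1,-1,-1], "xyz": [[0,0,-0.01],[0,0,-0.03],[0,0,-0.06],[0,0,-0.09],[0,0,-0.12],[0,0,-0.15],[0,0,-0.16],[0,0,-0.16],[0,0,-0.16],[0,0,-0.16]], "angular": [[0,0,0],[0,0,0],[0,0,0],[0,0,0],[0,0,0],[0,0,0],[0,0,0],[0,0,0],[0,0,0],[0,0,0]]}}

```text
t: 14.2
tool_pos: [0.5194, -0.1937, 0.2257]
ee_rot: [-3.135, -0.008, 1.927]
contact_force: [0.1, 0.8, -4.6]
opening: 0.0077
grip_force: 30.0
```

```bash
python3 -c "
from h import *
s=sensors.observe(); print(s['opening'],s['grip_force'],s['contact_force'],s['tool_pos'],np.degrees(s['ee_rot']))
rel((.52,.02,.23,182.05),(.5185,.1982,.23,182.05),(.5185,.1982,.157,182.05))"
```

```text
0.007650784613604484 29.999009370803833 [ 0.08600725  0.82972919 -4.63328058] [ 0.51936764 -0.19366639  0.22573273] [-179.63548082   -0.44982751  110.3895885 ]
xyz [0.2001, 0.075, -0.0032] ang [-0.0002, -0.0034, -0.3981]
xyz [0.3676, 0.1357, -0.0022] ang [-0.0002, -0.0034, -0.3981]
xyz [0.3671, 0.1362, 0.0708] ang [-0.0002, -0.0034, -0.3981]
```

Call:
{"op": "carry_out", "data": {"grip": [-1,-1,-1,-1,-1,-1,-1,-1,-1,-1,-1,-1,-1,-1,-1,-1,-1,-1,-1], "xyz": [[0.03,0.011,0],[0.06,0.022,0],[0.1,0.037,0],[0.14,0.052,0],[0.18,0.067,0],[0.22,0.081,0],[0.26,0.096,0],[0.3,0.111,0],[0.33,0.122,0],[0.35,0.13,0],[0.367,0.136,0],[0.367,0.136,0],[0.367,0.136,0.02],[0.367,0.136,0.04],[0.367,0.136,0.06],[0.367,0.136,0.071],[0.367,0.136,0.071],[0.367,0.136,0.071],[0.367,0.136,0.071]], "angular": [[0,-0.001,-0.03],[0,-0.001,-0.07],[0,-0.001,-0.11],[0,-0.001,-0.15],[0,-0.002,-0.19],[0,-0.002,-0.23],[0,-0.002,-0.27],[0,-0.002,-0.31],[0,-0.003,-0.35],[0,-0.003,-0.38],[0,-0.0034,-0.398],[0,-0.0034,-0.398],[0,-0.0034,-0.398],[0,-0.0034,-0.398],[0,-0.0034,-0.398],[0,-0.0034,-0.398],[0,-0.0034,-0.398],[0,-0.0034,-0.398],[0,-0.0034,-0.398]]}}

```text
t: 16.1
tool_pos: [0.5208, 0.1972, 0.1598]
ee_rot: [-3.139, 0.006, -3.106]
contact_force: [0.5, 0.3, -3.9]
opening: 0.0075
grip_force: 30.0
```

Run:
```python
from h import *
s=sensors.observe(); print(s['opening'],s['grip_force'],s['contact_force'],s['tool_pos'],np.degrees(s['ee_rot']))
ims=[]
for n in("scene","top","wrist"):
    im,d,K,T=grab(n); W=cloud(d,K,T); z=W[...,2]; np.savez("f_"+n,im=im,W=W,K=K,T=T)
    # base upper face ~ .114
    m=(z>.095)&(z<.123)&(abs(W[...,0]-.518)<.07)&(abs(W[...,1]-.2)<.07); Q=W[m]; vv,uu=np.where(m)
    print(n,m.sum(), [np.round(v,1) for v in cv2.minAreaRect((Q[:,:2]*1000).astype(np.float32))] if m.sum()>20 else "", np.median(Q,0).round(4) if m.sum() else "")
    c=cv2.projectPoints(np.array([[.518,.2,.13]]),*[cv2.Rodrigues(np.linalg.inv(T)[:3,:3])[0],np.linalg.inv(T)[:3,3]],K,None)[0].ravel(); print(c)
    u,v=np.clip(c.astype(int),[50,40],[590,440]); ims.append(cv2.resize(im[v-40:v+40,u-50:u+50],(400,320),interpolation=cv2.INTER_CUBIC))
save("fin",np.hstack([ims[0],cv2.resize(grab("wrist")[0],(400,320))]))
```

```text
0.007476543889269409 29.99908983707428 [ 0.54039376  0.2502561  -3.93928758] [0.52084971 0.19720097 0.15979423] [-179.83997535    0.34481891 -177.98329104]
scene 263 [array([523.3, 206.8]), array([84.7, 59.1]), np.float64(1.3)] [0.5335 0.1907 0.1195]
[365.38264174 182.96556612]
top 47 [array([489. , 217.6]), array([12.5, 19.4]), np.float64(13.3)] [0.4894 0.2175 0.1168]
[240.62150321 235.13993673]
wrist 4791 [array([517. , 203.1]), array([69.7, 55.1]), np.float64(2.2)] [0.5037 0.2144 0.1157]
[330.34482491 279.48982601]
```

View pics/fin.png

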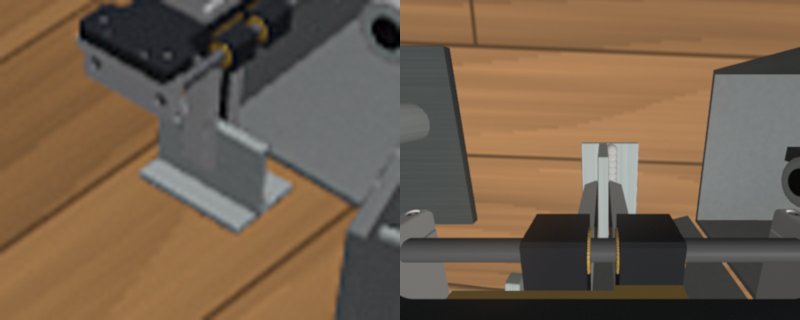

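Run:
```python
from h import *
f=np.load("f_wrist.npz"); W=f["W"]; z=W[...,2]
def pl(Q):
    for _ in range(4):
        A=np.c_[Q[:,:2]-[.5,.21],np.ones(len(Q))]; p=np.linalg.lstsq(A,Q[:,2],rcond=None)[0]; r=abs(A@p-Q[:,2]); Q=Q[r<.0035]
    return p,len(Q)
m=(z>.105)&(z<.126)&(W[...,0]<.53)&(W[...,0]>.47)
for nm,k in(("welded side",m&(W[...,1]>.2147)&(W[...,1]<.231)),("back side",m&(W[...,1]>.178)&(W[...,1]<.192))):
    p,n=pl(W[k]); print(nm,n,"slopes deg",np.degrees(p[:2]).round(2),"z",p[2].round(4))
p,n=pl(W[m&((W[...,1]>.2147)|(W[...,1]<.192))]); print("both",np.degrees(p[:2]).round(2),p[2],n)
# end & edges of base (percentiles)
Q=W[m]; a=np.radians(2.05); e=np.array([np.cos(a),np.sin(a)]); fx=np.array([-np.sin(a),np.cos(a)])
print("along min",np.percentile(Q[:,:2]@e,[.2,1,3]).round(4),"target",(np.array([.5185,.1982])@e-.04).round(4))
print("fwd",np.percentile(Q[:,:2]@fx,[.2,1,99,99.8]).round(4),"target",(np.array([.5181,.2087])@fx+np.array([-.0315,.0235])).round(4))
# yaw: front edge line
xb=np.arange(.482,.535,.004); ed=[Q[abs(Q[:,0]-b)<.002][:,1].max() for b in xb]; bk=[Q[abs(Q[:,0]-b)<.002][:,1].min() for b in xb]
print(np.degrees(np.polyfit(xb,ed,1)[0]),np.degrees(np.polyfit(xb,bk,1)[0]))
t=W[(z>.155)&(z<.175)&(W[...,0]>.47)&(W[...,0]<.512)&(abs(W[...,1]-.197)<.012)]
print("web top",len(t),t.mean(0).round(4) if len(t) else "", np.degrees(np.polyfit(t[:,0],t[:,2],1)[0]), np.degrees(np.polyfit(t[:,0],t[:,1],1)[0]), np.polyval(np.polyfit(t[:,0],t[:,1],1),.5185), t[:,0].min())
s=sensors.observe(); print(s['tool_pos'],np.degrees(s['ee_rot']))
```

```text
welded side 1875 slopes deg [ 0.7  -0.25] z 0.1156
back side 1252 slopes deg [ 0.96 -0.33] z 0.1155
both [ 1.06 -0.75] 0.1154835355024637 4018
along min [0.4893 0.4894 0.4898] target 0.4853
fwd [0.157  0.1575 0.3706 0.3713] target [0.1585 0.2135]Traceback (most recent call last):
  File "<stdin>", line 16, in <module>
    return umr_maximum(a, axis, None, out, keepdims, initial, where)
ValueError: zero-size array to reduction operation maximum which has no identity
```

```bash
cat > chk.py <<'E'
from h import *
im,d,K,T=grab("wrist"); W=cloud(d,K,T); W=W[(W[...,1]<.26)&(W[...,1]>.16)&(W[...,0]<.56)&(W[...,0]>.46)]; z=W[:,2]
s=sensors.observe(); print(s['tool_pos'],np.degrees(s['ee_rot']),s['joint_vel'].round(4),s['opening'])
Q=W[(z>.104)&(z<.126)]; a=np.radians(2.05); e=np.array([np.cos(a),np.sin(a)]); fx=np.array([-np.sin(a),np.cos(a)])
E=Q[:,:2]@e; F=Q[:,:2]@fx
print("along min",np.percentile(E,[.2,1,3]).round(4),"target",(np.array([.5185,.1982])@e-.04).round(4))
print("fwd",np.percentile(F,[.2,1,99,99.8]).round(4),"target",(np.array([.5181,.2087])@fx+np.array([-.0315,.0235])).round(4))
xb=np.arange(E.min()+.004,E.min()+.04,.003); ed=[F[abs(E-b)<.0015].max() for b in xb]; bk=[F[abs(E-b)<.0015].min() for b in xb]
print("yaw err",np.degrees(np.polyfit(xb,ed,1)[0]).round(2),np.degrees(np.polyfit(xb,bk,1)[0]).round(2))
f0=F.min()
for nm,lo,hi in(("back",.002,.014),("weld",.04,.054)):
    k=(F-f0>lo)&(F-f0<hi); p=np.polyfit(E[k]-.5257,Q[k,2],1); print(nm,k.sum(),"pitch deg",np.degrees(p[0]).round(2),"z at centre",p[1].round(4), "med z first 40mm",np.median(Q[k,2]).round(4))
t=W[(z>.150)&(z<.178)]; E=t[:,:2]@e; F=t[:,:2]@fx; k=(E<.522); print("z hist",np.histogram(t[k,2],bins=7,range=(.15,.178))[0])
k&=(t[:,2]>.16)&(t[:,2]<.17)
print("web top",k.sum(),"pitch",np.degrees(np.polyfit(E[k],t[k,2],1)[0]).round(2),"yaw",np.degrees(np.polyfit(E[k],F[k],1)[0]).round(2),"F mean",F[k].mean().round(4),"target",(np.array([.5185,.1982])@fx).round(4),"Emin",np.percentile(E[k],1).round(4),"z",np.median(t[k,2]).round(4))
E
python3 chk.py
```

```text
[0.52030418 0.19731277 0.15918434] [-179.83593851    0.28304028 -177.96390456] [ 0.0009  0.0012  0.0036 -0.0011  0.0021  0.0006] 0.008177983604609878
along min [0.489  0.4891 0.4894] target 0.4853
fwd [0.1571 0.1575 0.2115 0.2119] target [0.1585 0.2135]
yaw err -0.04 -0.12
back 1178 pitch deg 0.95 z at centre 0.1156 med z first 40mm 0.1153
weld 2173 pitch deg 0.53 z at centre 0.1154 med z first 40mm 0.1154
z hist [163 177 197 639 955 212 215]
web top 1694 pitch 0.09 yaw 0.32 F mean 0.1781 target 0.1795 Emin 0.4887 z 0.1661
```

Call:
{"op": "carry_out", "data": {"grip": [-1,-1,-1,-1,-1,-1], "xyz": [[0.002,0.001,0.001],[0.0037,0.0015,0.0013],[0.0037,0.0015,0.0013],[0.0037,0.0015,0.0013],[0.0037,0.0015,0.0013],[0.0037,0.0015,0.0013]], "angular": [[0,0.001,0],[0,0.0022,0],[0,0.0022,0],[0,0.0022,0],[0,0.0022,0],[0,0.0022,0]]}}

```text
t: 16.95
tool_pos: [0.5163, 0.1986, 0.1572]
ee_rot: [-3.139, -0.003, -3.106]
contact_force: [-0.3, -0.2, -4.5]
opening: 0.0082
grip_force: 30.0
```

```bash
python3 chk.py; python3 chk.py | head -2
```

```text
[0.51628283 0.19857852 0.15725448] [-1.79829922e+02 -1.68707292e-01 -1.77969415e+02] [ 0.0028  0.0011 -0.0008 -0.0015 -0.0003  0.0003] 0.008111236841473496
along min [0.4845 0.4846 0.4849] target 0.4853
fwd [0.1585 0.1589 0.213  0.2132] target [0.1585 0.2135]
yaw err -0.22 -0.15
back 1178 pitch deg 0.21 z at centre 0.1134 med z first 40mm 0.1134
weld 2172 pitch deg 0.05 z at centre 0.1133 med z first 40mm 0.1133
z hist [ 169  180  200 1529  222  204  239]
web top 1861 pitch 1.93 yaw -0.33 F mean 0.1794 target 0.1795 Emin 0.4847 z 0.1643
[0.51625058 0.19860781 0.15722217] [-1.79830843e+02 -1.72741977e-01 -1.77967564e+02] [-0.0007  0.0002  0.0007  0.0002 -0.0007  0.0006] 0.008350741336210346
along min [0.4845 0.4847 0.4849] target 0.4853
```

```bash
python3 -c "
from h import *
print(workorder.job_done())"
```

```text
the job is handed in; nothing more can be done
None
```

I opened the box door by its handle to about 104°, and the gripper is holding the T piece still and level, weld facing the lens, within about 1 mm of the view point by my last wrist-camera measurement. The job was handed in at about 17 s of the 64 s limit; the hand-in call returned no verdict.

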